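# Fetch a hemmed-in sample jar from the bottle rack to the balance

## Robot

A 6-joint arm with a two-finger parallel gripper is mounted at the origin on the work surface. World frame = base frame: x ahead of the robot, y to its left, z up, the work surface at z = 0. Lengths are in m, angles in rad, forces in N, time in s.
With the tool pointing down it reaches from about 0.375 to 0.925 m from the base axis. Payload 5.7 kg.
Tool frame: the origin (TCP) lies at the very end of the fingers, on their centre line; the grasp point (between the pads) lies 19 mm behind it; z points along the fingers, y is the line along which they close (so a half turn about z gives the same grasp; the last joint's range is limited). The gripper opens to 85 mm and grips with 20 to 120 N. Pads are 22 mm wide; open, the fingers measure 114 mm over their backs; the gripper's body (76 mm by 85 mm) begins 54 mm behind the grasp point. The pads swing forward as they close: fully open they stand 13 mm farther back than shut.
Start: joints at [1.127, 0.359, 1.51, -0, 1.272, -0.115], TCP at [0.194, 0.568, 0.231] pointing down, gripper open.
Joint ranges: [-2.97, 2.97], [-1.01, 2.36], [0.21, 2.38], [-0.96, 4.11], [0.2, 2.71], [-2.98, 2.98]. Speed limits (rad/s): [2.39, 2.39, 3.14, 3.14, 3.14, 3.14].

## Interface

Orientations are given as a unit quaternion [w, x, y, z].
In Python, from plant import arm gives the robot as it stands. Calls block until the motion is done:
- arm.move_to(position, orientation): joint-space move of the TCP to a pose.
- arm.movel(position, rot=None, speed=0.15): straight line of the TCP; rot=None keeps the orientation; speed is the mean speed in m/s.
- arm.move_j(angles): joint-space move.
- arm.release() and arm.grasp(force=None): open the fingers fully, or close them until they stop; force is the grip in N (None keeps the last).
- arm.hold(seconds).
- arm.ik(position, orientation): joint angles nearest the present ones, or None.
- arm.capture(name): name is "side" or "top" or "wrist"; returns the picture (384x512x3 uint8, blue, green, red); there is no depth.
- arm.calibration(name): a dict with "fx", "fy", "cx", "cy" (pixels), "camera_from_world" (4x4, takes a point from world to camera coordinates); the wrist camera has in their place "hand_eye" (4x4, takes a point from camera to tool coordinates, whose origin is the TCP and whose axes are the flange's). Camera axes: x right, y down, z forward; pixel columns grow to the right and rows downward; lengths in m; the calibration is good to about 2 mm. A picture is of the moment at which its call begins: read the wrist's pose just before it. calibration takes no time and is no camera call.
A pose or a line that the arm cannot do raises arm.Unreachable and nothing moves.
- arm.job_done(): hands the job in; it is judged then, once.
Trained networks look in the newest picture that a camera, given by its name, has taken for a name from the list of things; names that differ only in an ending like _2 or _b are one class to them, and where a whole thing is asked for, a point or a joint stands for the part that bears it (a point fixed in the world has none). Each returns a list of dicts, best first, with "p" (0 to 1); they miss things now and then, are a little off and sometimes report something else, mostly with a low value. They report only what shows in the picture. A call takes as long as a camera call.
- arm.trace(camera, label): "pixels" (384x512 bool, what is visible of it) and "bbox" ([centre column, centre row, width, height] in pixels, round what is visible of it).
Readings, each from a call of its own:
- arm.read_time_s(): time.
- arm.read_joint_pos(): joint angles.
- arm.read_qd(): joint speeds.
- arm.read_effort(): joint torques, N m.
- arm.read_tool_pos(): TCP position.
- arm.read_tcp_rot(): TCP orientation.
- arm.read_force(): force on the tool from outside, world axes, zero at the start.
- arm.read_wrist_torque(): the same for the moment, N m.
- arm.read_opening(): finger opening in m.
- arm.read_grip_force(): force on a finger pad.
Only numpy, scipy, OpenCV 4.12 (cv2) and the standard library are available. Lean on these libraries where they do the work, as an engineer would, in place of code of your own. Each camera call takes 0.05 s, during which the arm holds its last target. There are 200 camera calls.

## Task

The green-lidded sample jar in the blue rack has to go on the balance, but the two bottles on either side of it leave no room for the fingers: first stand those two upright on the grey spill tray, then fetch the jar and stand it in the middle of the balance pan, and only then put each bottle back upright in the rack exactly where it stood before. At the end all three bottles must be in their own original places. Set everything down gently without dropping it, and leave the yellow-lidded jar and the white beaker where they are.

Things in the scene. Friction and masses are not known exactly. Their poses are not given: they have to be found in the camera images.
- jar_green_center (a point): The wanted jar: upright white cylinder with green lid, 52 mm across and 60 mm high in all, about 0.15 kg. The point is on its axis half-way up, 30 mm above its foot. It starts in one of the rack's two jar places, 10 mm from the bottle on either side: it can be gripped (along the rack's length, half-way up) only when both are out.
- jar_yellow_center (a point): The other jar, same size but with a yellow lid, in the other jar place of the rack; it stays there. The point is on its axis half-way up.
- bottle_orange_center (a point): Upright bottle with orange cap and amber body. Body 60 mm across and 95 mm high, shoulder, 28 mm neck, screw cap 34 mm across and 30 mm high; 158 mm high in all, about 0.3 kg. The point is on its axis half-way up, 79 mm above its foot; the middle of the cap is 64 mm higher: lift it by the cap. z is up. It starts in one of the rack's three bottle places, which is then its own place.
- bottle_blue_center (a point): Bottle with the blue cap and clear body, same shape as the orange-capped one: the point is half-way up, 79 mm above its foot, the middle of the cap 64 mm higher; it starts in one of the three bottle places, which is its own.
- bottle_black_center (a point): Bottle with the black cap and white body, same shape as the orange-capped one: the point is half-way up, 79 mm above its foot, the middle of the cap 64 mm higher; it starts in one of the three bottle places, which is its own.
- rack: Blue open-topped rack fixed to the bench, 88 mm (its x) by 352 mm (its y, the length of the row) and 62 mm high, walls and floor 5 mm thick. Origin at the centre of its underside, z up. Five unmarked places in a row along its y: bottle at -132, jar at -66, bottle at 0, jar at +66, bottle at +132 mm. A bottle has about 9 mm to the walls.
- tray: Grey spill tray fixed to the bench, the side area: 200 mm (its x) by 150 mm (its y), rim 12 mm high, walls and floor 4 mm thick. Origin at the centre of its underside, z up. It is empty at the start and lies to the left or right of the robot, on the other side from the balance.
- pan (a point): Centre of the top of the balance's round steel pan, 110 mm across, 72 mm above the bench. The balance is a white box 58 mm high fixed to the bench; it reaches 130 mm from the pan centre towards its display (its -x), 70 mm the other way and 80 mm to each side. The pan does not give. z is up.
- beaker: Small open white porcelain beaker, 60 mm across and 75 mm high, standing on the bench between the robot and the rack; leave it. Origin at the centre of its underside.

How it is judged:
On the way, in this order (a step that is already met when the one before it is completed fails the run):
1. two bottles stand upright, released, on the grey tray (their axes within 85 mm of its middle along it and 60 mm across) ((((x of bottle_orange_center in the frame of tray between -0.085 and 0.085 m and y of bottle_orange_center in the frame of tray between -0.06 and 0.06 m and z of bottle_orange_center in the frame of tray between 0.075 and 0.092 m and angle between bottle_orange_center's own z axis and vertical below 0.1 rad and linear speed of bottle_orange below 0.03 m/s and contact force between the fingers and bottle_orange below 0.3 N) and (x of bottle_blue_center in the frame of tray between -0.085 and 0.085 m and y of bottle_blue_center in the frame of tray between -0.06 and 0.06 m and z of bottle_blue_center in the frame of tray between 0.075 and 0.092 m and angle between bottle_blue_center's own z axis and vertical below 0.1 rad and linear speed of bottle_blue below 0.03 m/s and contact force between the fingers and bottle_blue below 0.3 N)) or ((x of bottle_orange_center in the frame of tray between -0.085 and 0.085 m and y of bottle_orange_center in the frame of tray between -0.06 and 0.06 m and z of bottle_orange_center in the frame of tray between 0.075 and 0.092 m and angle between bottle_orange_center's own z axis and vertical below 0.1 rad and linear speed of bottle_orange below 0.03 m/s and contact force between the fingers and bottle_orange below 0.3 N) and (x of bottle_black_center in the frame of tray between -0.085 and 0.085 m and y of bottle_black_center in the frame of tray between -0.06 and 0.06 m and z of bottle_black_center in the frame of tray between 0.075 and 0.092 m and angle between bottle_black_center's own z axis and vertical below 0.1 rad and linear speed of bottle_black below 0.03 m/s and contact force between the fingers and bottle_black below 0.3 N)) or ((x of bottle_blue_center in the frame of tray between -0.085 and 0.085 m and y of bottle_blue_center in the frame of tray between -0.06 and 0.06 m and z of bottle_blue_center in the frame of tray between 0.075 and 0.092 m and angle between bottle_blue_center's own z axis and vertical below 0.1 rad and linear speed of bottle_blue below 0.03 m/s and contact force between the fingers and bottle_blue below 0.3 N) and (x of bottle_black_center in the frame of tray between -0.085 and 0.085 m and y of bottle_black_center in the frame of tray between -0.06 and 0.06 m and z of bottle_black_center in the frame of tray between 0.075 and 0.092 m and angle between bottle_black_center's own z axis and vertical below 0.1 rad and linear speed of bottle_black below 0.03 m/s and contact force between the fingers and bottle_black below 0.3 N)))), for 0.2 s.
2. the green-lidded jar stands released on the pan, within 14 mm of its centre, with two bottles still on the tray (horizontal distance between jar_green_center and pan below 0.014 m and z of jar_green_center in the frame of pan between 0.024 and 0.037 m and angle between jar_green_center's own z axis and vertical below 0.1 rad and linear speed of jar_green below 0.03 m/s and contact force between the fingers and jar_green below 0.3 N and (((x of bottle_orange_center in the frame of tray between -0.085 and 0.085 m and y of bottle_orange_center in the frame of tray between -0.06 and 0.06 m and z of bottle_orange_center in the frame of tray between 0.075 and 0.092 m and angle between bottle_orange_center's own z axis and vertical below 0.1 rad and linear speed of bottle_orange below 0.03 m/s and contact force between the fingers and bottle_orange below 0.3 N) and (x of bottle_blue_center in the frame of tray between -0.085 and 0.085 m and y of bottle_blue_center in the frame of tray between -0.06 and 0.06 m and z of bottle_blue_center in the frame of tray between 0.075 and 0.092 m and angle between bottle_blue_center's own z axis and vertical below 0.1 rad and linear speed of bottle_blue below 0.03 m/s and contact force between the fingers and bottle_blue below 0.3 N)) or ((x of bottle_orange_center in the frame of tray between -0.085 and 0.085 m and y of bottle_orange_center in the frame of tray between -0.06 and 0.06 m and z of bottle_orange_center in the frame of tray between 0.075 and 0.092 m and angle between bottle_orange_center's own z axis and vertical below 0.1 rad and linear speed of bottle_orange below 0.03 m/s and contact force between the fingers and bottle_orange below 0.3 N) and (x of bottle_black_center in the frame of tray between -0.085 and 0.085 m and y of bottle_black_center in the frame of tray between -0.06 and 0.06 m and z of bottle_black_center in the frame of tray between 0.075 and 0.092 m and angle between bottle_black_center's own z axis and vertical below 0.1 rad and linear speed of bottle_black below 0.03 m/s and contact force between the fingers and bottle_black below 0.3 N)) or ((x of bottle_blue_center in the frame of tray between -0.085 and 0.085 m and y of bottle_blue_center in the frame of tray between -0.06 and 0.06 m and z of bottle_blue_center in the frame of tray between 0.075 and 0.092 m and angle between bottle_blue_center's own z axis and vertical below 0.1 rad and linear speed of bottle_blue below 0.03 m/s and contact force between the fingers and bottle_blue below 0.3 N) and (x of bottle_black_center in the frame of tray between -0.085 and 0.085 m and y of bottle_black_center in the frame of tray between -0.06 and 0.06 m and z of bottle_black_center in the frame of tray between 0.075 and 0.092 m and angle between bottle_black_center's own z axis and vertical below 0.1 rad and linear speed of bottle_black below 0.03 m/s and contact force between the fingers and bottle_black below 0.3 N)))), for 0.2 s.
At the end, for the whole second after the job is handed in: The green-lidded jar stands upright within 14 mm of the middle of the balance pan, and all three bottles stand upright within 15 mm of where each stood at the start; all released and at rest (horizontal distance between jar_green_center and pan below 0.014 m and z of jar_green_center in the frame of pan between 0.024 and 0.037 m and angle between each of jar_green_center, bottle_orange_center, bottle_blue_center, bottle_black_center's own z axis and vertical below 0.1 rad and linear speed of each of jar_green, bottle_orange, bottle_blue, bottle_black below 0.03 m/s and contact force between the fingers and jar_green below 0.3 N and distance of each of bottle_orange_center, bottle_blue_center, bottle_black_center from where it was at the start of the episode below 0.015 m and contact force between the fingers and bottle_orange below 0.3 N and contact force between the fingers and bottle_blue below 0.3 N and contact force between the fingers and bottle_black below 0.3 N); the robot touches nothing.
It fails at once if the yellow-lidded jar is shifted more than 15 mm or tipped (distance of jar_yellow_center from where it was at the start of the episode above 0.015 m or angle between jar_yellow_center's own z axis and vertical above 0.3 rad).
It fails at once if the beaker is shifted more than 15 mm or tipped (distance of beaker from where it was at the start of the episode above 0.015 m or angle between beaker's own z axis and vertical above 0.3 rad).
It fails at once if the green-lidded jar or a bottle is let go and drops ((linear speed of jar_green above 0.6 m/s and contact force between the fingers and jar_green below 0.1 N) or (linear speed of bottle_orange above 0.6 m/s and contact force between the fingers and bottle_orange below 0.1 N) or (linear speed of bottle_blue above 0.6 m/s and contact force between the fingers and bottle_blue below 0.1 N) or (linear speed of bottle_black above 0.6 m/s and contact force between the fingers and bottle_black below 0.1 N)).
It also fails if it takes over 112 s, if anything falls off the work surface, if the arm or the gripper's body presses on something with over 40 N, if the wrist force passes 120 N, or if a joint passes its speed limit or range.

## Working session

There is one attempt and no reset: what is moved stays moved. The work goes in short steps, each a Python script; the robot and the scene stay as the last script left them, time stands still between calls to the robot, and variables do not carry over. Pictures are saved under pics/ and viewed, at most 14 in all, crops included, and the job is handed in when it is done.

```bash
ls; mkdir -p pics
python3 - <<'E'
from plant import arm
import cv2,numpy as np
np.set_printoptions(precision=4,suppress=True)
for n in ("side","top"):
    cv2.imwrite(f"pics/{n}0.png",arm.capture(n))
    c=arm.calibration(n);print(n,c)
    for l in ["jar_green_center","jar_yellow_center","bottle_orange_center","bottle_blue_center","bottle_black_center","rack","tray","pan","beaker"]:
        try:
            r=arm.trace(n,l);print(l,[(round(d["p"],2),np.round(d["bbox"],1).tolist()) for d in r[:2]])
        except Exception as e: print(l,e)
print(arm.calibration("wrist"),arm.read_tcp_rot(),arm.read_time_s())
E
```

```text
pics
side {'fx': 395.01530035974747, 'fy': 395.01530035974747, 'cx': 255.80663251276525, 'cy': 189.90723371249544, 'camera_from_world': array([[-0.9992, -0.0347, -0.0173,  0.5358],
       [-0.0123,  0.7061, -0.708 ,  0.0471],
       [ 0.0368, -0.7072, -0.706 ,  1.0656],
       [ 0.    ,  0.    ,  0.    ,  1.    ]])}
jar_green_center []
jar_yellow_center [(0.2, [220.9, 197.9, 41.1, 105.2])]
bottle_orange_center [(0.69, [222.5, 209.4, 26.6, 48.6])]
bottle_blue_center [(0.75, [218.9, 175.4, 20.4, 46.9])]
bottle_black_center [(0.62, [222.7, 210.3, 26.7, 45.5]), (0.56, [218.6, 143.7, 24.9, 47.3])]
rack [(0.85, [221.7, 198.9, 40.4, 108.8])]
tray [(0.7, [312.0, 318.8, 100.3, 74.7])]
pan [(0.7, [308.0, 129.1, 66.6, 48.6])]
beaker [(0.7, [277.9, 205.3, 23.6, 38.7])]
top {'fx': 449.5591781070206, 'fy': 449.5591781070206, 'cx': 260.9958360242199, 'cy': 190.75334023187216, 'camera_from_world': array([[-0.0735, -0.9973,  0.0025,  0.0429],
       [-0.9771,  0.0716, -0.2004,  0.5389],
       [ 0.1997, -0.0172, -0.9797,  1.0997],
       [ 0.    ,  0.    ,  0.    ,  1.    ]])}
jar_green_center [(0.82
[... 168 characters left out ...]
7, 78.7])]
bottle_blue_center [(0.68, [267.1, 151.8, 24.6, 36.5])]
bottle_black_center [(0.9, [316.9, 142.8, 28.6, 32.7])]
rack [(0.82, [265.0, 159.2, 137.4, 58.8]), (0.43, [249.1, 215.2, 25.6, 23.3])]
tray [(0.65, [141.3, 255.6, 58.8, 78.2]), (0.23, [247.8, 216.8, 24.3, 23.2])]
pan [(0.84, [384.8, 245.8, 78.0, 81.3])]
beaker [(0.91, [248.8, 216.7, 21.7, 24.5])]
{'fx': 299.84028883577395, 'fy': 299.84028883577395, 'cx': 257.78422813622757, 'cy': 192.4473050627417, 'hand_eye': array([[ 0.0008, -0.9636, -0.2674,  0.0693],
       [ 1.    ,  0.0007,  0.0003, -0.0004],
       [-0.0001, -0.2674,  0.9636, -0.1423],
       [ 0.    ,  0.    ,  0.    ,  1.    ]])} [-0.      0.1636  0.9865 -0.    ] 1.0
```

View pics/side0.png

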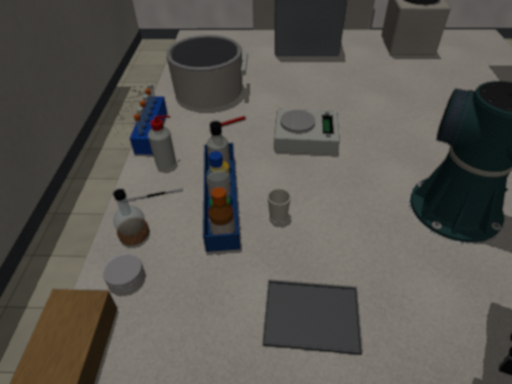

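View pics/top0.png

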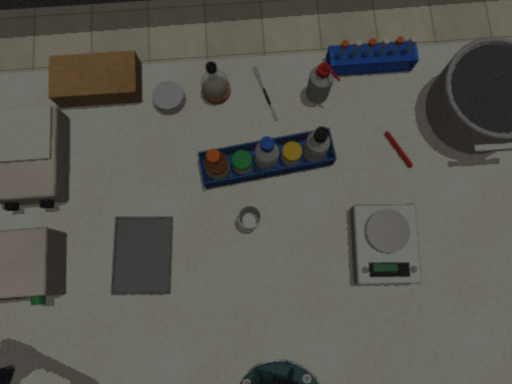

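The top view shows the rack with orange (214,157), green jar (242,160), blue (267,145), yellow (291,152) and black (321,135). The tray is on the left at (142,255), the pan on the right at (387,231), and the beaker at (249,218). So the orange and blue bottles have to come out. Next I'll locate everything roughly, then take wrist views.

```bash
cat > h.py <<'E'
from plant import arm
import cv2,numpy as np
from scipy.spatial.transform import Rotation as R
np.set_printoptions(precision=4,suppress=True)
def quat(yaw):
    "tool pointing down, tool x axis at world angle yaw"
    x,y,z,w=(R.from_euler('z',yaw)*R.from_euler('x',np.pi)).as_quat(); return [w,x,y,z]
def cam(name):
    "K params and world_from_camera now"
    c=arm.calibration(name)
    if name!="wrist": return c,np.linalg.inv(c["camera_from_world"])
    T=np.eye(4); w,x,y,z=arm.read_tcp_rot(); T[:3,:3]=R.from_quat([x,y,z,w]).as_matrix(); T[:3,3]=arm.read_tool_pos()
    return c,T@c["hand_eye"]
def ray(ct,uv):
    c,T=ct; d=T[:3,:3]@[(uv[0]-c["cx"])/c["fx"],(uv[1]-c["cy"])/c["fy"],1]
    return T[:3,3],d/np.linalg.norm(d)
def onplane(ct,uv,z):
    o,d=ray(ct,uv); return o+d*(z-o[2])/d[2]
def tri(rays):
    A=0;b=0
    for o,d in rays:
        P=np.eye(3)-np.outer(d,d); A=A+P; b=b+P@o
    p=np.linalg.solve(A,b); return p,max(np.linalg.norm(np.cross(p-o,d)) for o,d in rays)
def blob(img,lo,hi,near=None,amin=30):
    "centroid of HSV blob: largest, or nearest to a pixel"
    h=cv2.cvtColor(img,cv2.COLOR_BGR2HSV); m=cv2.inRange(h,np.array(lo),np.array(hi))
    n,_,s,c=cv2.connectedComponentsWithStats(m)
    k=[i for i in range(1,n) if s[i,4]>=amin]
    if not k: return None
    i=min(k,key=lambda i:np.hypot(*(c[i]-near))) if near is not None else max(k,key=lambda i:s[i,4])
    return c[i],s[i]
E
python3 - <<'E'
from h import *
ct=cam("top")
for n,uv,z in [("orange",(213,156),.16),("green",(242,159),.065),("blue",(267,144),.16),("yellow",(292,152),.065),("black",(321,134),.16),("pan",(387.5,231),.072),("tray",(142,256),.006),("beaker",(249,214),.075)]:
    print(n,onplane(ct,uv,z))
print("traycorners",[onplane(ct,p,.012)[:2] for p in [(116,217),(173,217),(172,294),(112,294)]])
print("rackcorners",[onplane(ct,p,.062)[:2] for p in [(199,158),(332,130),(335,163),(206,186)]])
E
```

```text
orange [0.6111 0.1121 0.16  ]
green [0.6255 0.0462 0.065 ]
blue [ 0.6313 -0.0175  0.16  ]
yellow [ 0.6348 -0.0842  0.065 ]
black [ 0.6468 -0.1481  0.16  ]
pan [ 0.4123 -0.3023  0.072 ]
tray [0.4005 0.3236 0.006 ]
beaker [0.4796 0.0378 0.075 ]
traycorners [array([0.5069, 0.3881]), array([0.4959, 0.2386]), array([0.2985, 0.248 ]), array([0.3098, 0.4   ])]
rackcorners [array([0.6371, 0.1571]), array([ 0.6878, -0.1944]), array([ 0.5981, -0.1927]), array([0.5617, 0.1426])]
```

Run:
```python
from h import *
import pickle
psi=np.deg2rad(187.8)
views={"r1":(.60,.12,.33,psi),"r2":(.60,-.04,.33,psi),"p1":(.42,-.24,.33,psi),"p2":(.47,-.32,.33,psi),"t1":(.43,.30,.33,psi)}
order=["t1","r1","r2","p2","p1"]; D={}
for k in order:
    x,y,z,a=views[k]
    try: arm.move_to([x,y,z],quat(a))
    except arm.Unreachable: print(k,"unreach"); continue
    ct=cam("wrist"); img=arm.capture("wrist"); cv2.imwrite(f"pics/{k}.png",img); D[k]=(ct,img)
    for l in ["jar_green_center","jar_yellow_center","bottle_orange_center","bottle_blue_center","bottle_black_center","rack"] if k[0]=="r" else ["pan"] if k[0]=="p" else ["tray"]:
        r=arm.trace("wrist",l); print(k,l,[(round(d["p"],2),np.round(d["bbox"],1).tolist()) for d in r[:2]])
        if l in("pan","tray") and r: D[k+l]=r[0]["pixels"]
    print(k,arm.read_time_s(),arm.read_joint_pos())
pickle.dump(D,open("d.pkl","wb"))
cv2.imwrite("pics/a.png",cv2.resize(np.vstack([np.hstack([D["r1"][1],D["r2"][1]]),np.hstack([D["p1"][1],D["t1"][1]])]),(800,600)))
```

```text
t1 tray [(0.79, [278.0, 136.8, 120.8, 147.8])]
t1 2.4833 [ 0.479   0.1712  1.5269  0.0003  1.4441 -1.229 ]
r1 jar_green_center [(0.4, [252.2, 176.2, 46.3, 58.4])]
r1 jar_yellow_center [(0.86, [112.7, 169.3, 44.4, 39.6]), (0.38, [418.8, 61.9, 138.1, 119.3])]
r1 bottle_orange_center [(0.71, [250.4, 173.4, 47.5, 60.5]), (0.16, [203.2, 171.4, 40.1, 40.9])]
r1 bottle_blue_center [(0.68, [147.7, 176.6, 70.4, 59.3])]
r1 bottle_black_center [(0.97, [48.2, 172.9, 93.2, 59.8])]
r1 rack [(0.78, [153.7, 167.3, 255.7, 66.3])]
r1 3.8083 [ 0.086   0.3064  1.3437  0.0001  1.4912 -1.6222]
r2 jar_green_center [(0.96, [313.6, 184.2, 39.5, 40.7])]
r2 jar_yellow_center [(0.8, [224.2, 182.6, 32.4, 46.6])]
r2 bottle_orange_center [(0.65, [374.2, 191.8, 76.1, 64.3])]
r2 bottle_blue_center [(0.61, [272.5, 191.8, 43.2, 64.8])]
r2 bottle_black_center [(0.67, [170.9, 187.9, 63.9, 64.3])]
r2 rack [(0.77, [270.0, 181.1, 252.7, 70.0])]
r2 4.8417 [-0.1798  0.2906  1.3668  0.0001  1.4842 -1.8883]
p2 pan [(0.88, [284.1, 91.5, 144.4, 176.1])]
p2 6.1167 [-0.717   0.2398  1.4369  0.0005  1.4649 -2.4258]
p1 pan [(0.66, [220.7, 122.8, 136.9, 168.0])]
p1 6.6833 [-0.6611  0.107   1.6024 -0.0001  1.4306 -2.369 ]
```

View pics/a.png

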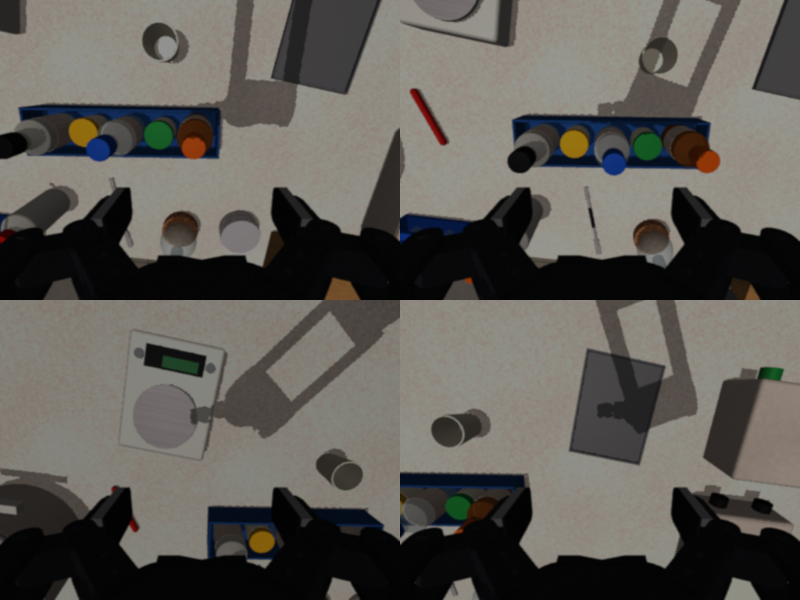

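The wrist views show, in full-image pixels: in r1, orange cap (248,189), green jar (203,172), blue cap (127,190). In r2, caps at (394,206) and (273,207), green jar at (317,187). In p1, the pan is at (211,148) with its display up-image. In t1, the empty tray is at (278,137). Next I'll segment these and triangulate.

Run:
```python
from h import *
import pickle
D=pickle.load(open("d.pkl","rb"))
px={"orange":([3,150,110],[14,255,255],(248,189),(394,206)),"blue":([105,120,110],[118,255,255],(127,190),(273,207)),
"green":([50,100,50],[75,255,255],(203,172),(317,187)),"yellow":([18,120,90],[32,255,255],(106,169),(222,184))}
for k,(lo,hi,a,b) in px.items():
    rs=[]
    for v,n in(("r1",a),("r2",b)):
        bl=blob(D[v][1],lo,hi,n); print(k,v,bl[0],bl[1]) if bl else print(k,v,None)
        if bl: rs.append(ray(D[v][0],bl[0]))
    print("   ->",*tri(rs))
b=[]
for v,n in(("r1",(16,185)),("r2",(154,204))):
    h=D[v][1].max(2); m=cv2.inRange(h,0,30); nn,_,s,c=cv2.connectedComponentsWithStats(m); k=[i for i in range(1,nn) if s[i,4]>80]
    i=min(k,key=lambda i:np.hypot(*(c[i]-n))); print("black",v,c[i],s[i]); b.append(ray(D[v][0],c[i]))
print("  ->",*tri(b))
rs=[]
for v,n in(("p1",None),("p2",None)):
    g=cv2.medianBlur(cv2.cvtColor(D[v][1],cv2.COLOR_BGR2GRAY),3)
    c=cv2.HoughCircles(g,cv2.HOUGH_GRADIENT,1.5,60,param1=80,param2=30,minRadius=34,maxRadius=55)
    print(v,c); 
    if c is not None:
        for q in c[0][:3]: print(q,onplane(D[v][0],q[:2],.072))
# tray corners
m=D["t1tray"].astype(np.uint8); hull=cv2.convexHull(cv2.findContours(m,0,1)[0][0] if 1 else 0)
q=cv2.approxPolyDP(hull,12,True)[:,0]; print([ (p.tolist(),onplane(D["t1"][0],p,.012)[:2].round(3).tolist()) for p in q])
cv2.imwrite("pics/p12.png",np.hstack([D["p1"][1][60:260,100:360],D["p2"][1][0:200,150:410]]));
```

```text
orange r1 [247.3286 189.1909] [233 176  30  27 639]
orange r2 [394.695  207.3683] [380 193  29  28 600]
   -> [0.6132 0.1125 0.1628] 0.00015336142237081744
blue r1 [124.8797 191.7727] [111 178  29  28 607]
blue r2 [273.7171 210.1913] [260 197  28  27 601]
   -> [ 0.6343 -0.0172  0.1618] 4.996140545249487e-05
green r1 [202.3553 172.5205] [ 184  155   38   36 1047]
green r2 [316.5388 187.1057] [298 170  38  35 993]
   -> [0.6249 0.0477 0.0629] 8.627919559621502e-05
yellow r1 [105.0476 168.1551] [ 88 152  37  36 967]
yellow r2 [222.426 183.927] [ 205  167   36   35 1014]
   -> [ 0.6364 -0.0838  0.0679] 0.0005882162308067816
black r1 [ 15.4606 184.9687] [  0 170  36  33 927]
black r2 [156.0127 203.6763] [139 188  35  33 865]
  -> [ 0.6525 -0.1525  0.1369] 0.000684114053365622
p1 [[[212.25 147.75  41.95]]]
[212.25 147.75  41.95] [ 0.4092 -0.3012  0.072 ]
p2 [[[275.25 119.25  42.25]
  [ 90.75 248.25  50.8 ]
  [309.75  35.25  47.5 ]]]
[275.25 119.25  42.25] [ 0.4114 -0.3038  0.072 ]
[ 90.75 248.25  50.8 ] [ 0.6293 -0.5428  0.072 ]
[309.75  35.25  47.5 ] [ 0.3081 -0.2776  0.072 ]
[([240, 62], [0.3, 0.258]), ([338, 85], [0.311, 0.402]), ([305, 209], [0.504, 0.389]), ([216, 192], [0.496, 0.243])]
```

View pics/p12.png

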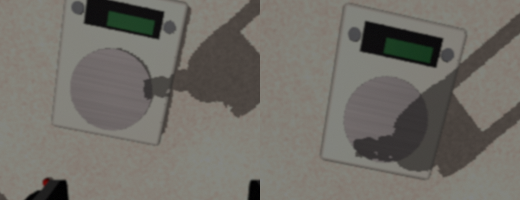

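Everything checks out: cap tops are at 0.162–0.163 m (expected 0.163), the green lid at 0.063 m (expected 0.065), spacing is 66 mm, and the pan views agree within about 3 mm. The tray centre is near (0.403, 0.321). I'll start with the orange bottle.

```bash
cat >> h.py <<'E'
PSI=np.deg2rad(187.8)
def tcp(): return np.array(arm.read_tool_pos())
def lower(p,zmin,thr=1.5):
    "go to 4 mm above p, then feel down by 1 mm until the load comes off"
    arm.movel([p[0],p[1],p[2]+.02]); arm.movel([p[0],p[1],p[2]+.004],speed=.05); arm.hold(.3)
    f0=arm.read_force()[2]; z=p[2]+.004; f=f0
    while z>zmin:
        z-=.001; arm.movel([p[0],p[1],z],speed=.02); arm.hold(.05); f=arm.read_force()[2]
        if abs(f-f0)>thr: break
    print("lowered z",round(z,4),"nominal",round(p[2],4),"df",round(f-f0,2))
    return z
def pick(x,y,z,zup,force=40):
    arm.move_to([x,y,z+.12],quat(PSI)); arm.movel([x,y,z],speed=.12)
    arm.grasp(force); arm.hold(.2); print("grip",arm.read_opening(),arm.read_grip_force(),arm.read_force(),tcp())
    arm.movel([x,y,zup],speed=.15); print("up",arm.read_opening(),arm.read_grip_force(),arm.read_force())
def place(x,y,z,zup,zmin):
    arm.movel([x,y,tcp()[2]],speed=.25); lower([x,y,z],zmin)
    arm.release(); arm.hold(.2); arm.movel([x,y,zup],speed=.15); print("t",arm.read_time_s())
O=(.6125,.1125); B=(.634,-.0173); G=(.625,.0475); PAN=(.411,-.3025)
T0=np.array([.4027,.3205]); tx=np.array([.9974,-.0715])*.045
TN=T0-tx; TF=T0+tx; ZB=.128
E
python3 - <<'E'
from h import *
pick(*O,ZB,ZB+.115)
place(*TN,ZB-.001,ZB+.12,ZB-.006)
E
```

```text
grip 0.03267473553108417 39.92573440074921 [-1.1473 -1.4356  5.6379] [0.6128 0.1124 0.1285]
up 0.033158546553924126 40.03555119037628 [-0.3294  0.32   -3.4433]
lowered z 0.127 nominal 0.127 df 6.8
t 16.9417
```

Run:
```python
from h import *
pick(*B,ZB,ZB+.115)
place(*TF,ZB-.001,ZB+.12,ZB-.006)
arm.move_to([.56,.05,.30],quat(PSI))
ct=cam("wrist"); img=arm.capture("wrist"); t=arm.capture("top")
for k,lo,hi in(("green",[50,100,50],[75,255,255]),("yellow",[18,120,90],[32,255,255])):
    b=blob(img,lo,hi); print(k,b[0],b[1],onplane(ct,b[0],.064))
cv2.imwrite("pics/b.png",cv2.resize(np.hstack([t,img]),(800,300))); print(arm.read_time_s())
```

```text
grip 0.03275120051885922 39.94798243045807 [-0.6515 -0.4574  6.2446] [ 0.6343 -0.0174  0.1285]
up 0.032884297353739794 39.942800402641296 [-0.2771 -0.2541 -2.1241]
lowered z 0.127 nominal 0.127 df 5.76
t 27.5083
green [248.2154 213.3006] [ 230  195   37   37 1091] [0.6246 0.0479 0.064 ]
yellow [148.3067 210.0027] [ 129  192   39   37 1128] [ 0.638  -0.0841  0.064 ]
28.7417
```

View pics/b.png

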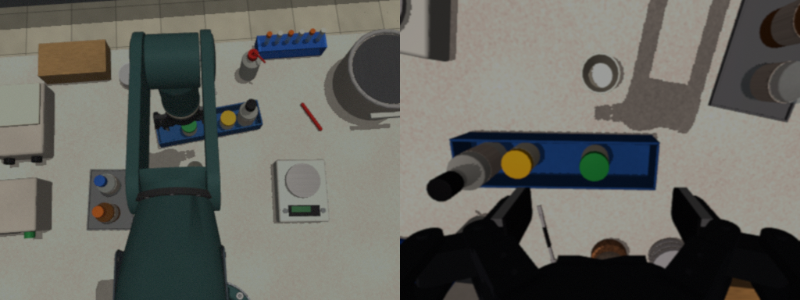

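Both bottles stand on the tray (blue at (100,182), orange at (103,213) in the left view). The jar is clear on both sides, so I'll fetch it.

Run:
```python
from h import *
pick(.6247,.0477,.016,.17,30)
place(*PAN,.083,.25,.077)
arm.move_to([.42,-.24,.30],quat(PSI))
ct=cam("wrist"); img=arm.capture("wrist"); t=arm.capture("top")
c2=cam("top"); ims=[]
b=blob(img,[50,100,50],[75,255,255],(212,148),300); print(b[0],b[1],onplane(ct,b[0],.132))
b2=blob(t,[50,100,50],[75,255,255],(387,220),100); print(b2[0] if b2 else None); 
if b2: print(tri([ray(ct,b[0]),ray(c2,b2[0])]),onplane(c2,b2[0],.132))
cv2.imwrite("pics/c.png",np.hstack([t[180:320,60:460],img[40:180,100:400]])); print(arm.read_time_s())
```

```text
grip 0.05131475361450434 31.1994306743145 [-0.9318 -0.4127  5.2317] [0.6252 0.0477 0.0168]
up 0.051382818070837055 31.47436872124672 [-0.0733  0.3626 -0.9159]
lowered z 0.083 nominal 0.083 df 9.73
t 38.6833
[199.6019 159.876 ] [ 176  136   48   48 1791] [ 0.4103 -0.3017  0.132 ]
None
39.2
```

View pics/c.png

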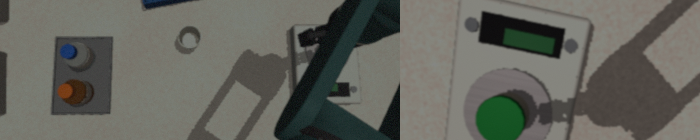

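The jar is at (0.410, −0.302), centred on the pan. Now I'll return the bottles, blue first.

Run:
```python
from h import *
for s,g in((TF,B),(TN,O)):
    pick(*s,ZB-.001,ZB+.115)
    place(*g,ZB+.0005,ZB+.12,ZB-.005)
arm.move_to([.60,.12,.33],quat(PSI)); rs={}
px={"orange":([3,150,110],[14,255,255],(248,189),(394,206)),"blue":([105,120,110],[118,255,255],(127,190),(273,207))}
for i,y in enumerate((.12,-.04)):
    arm.move_to([.60,y,.33],quat(PSI)); ct=cam("wrist"); img=arm.capture("wrist")
    for k,v in px.items(): rs.setdefault(k,[]).append(ray(ct,blob(img,v[0],v[1],v[2+i])[0]))
for k in rs: print(k,tri(rs[k]))
arm.move_to([.45,.25,.35],quat(PSI)); t=arm.capture("top"); c2=cam("top")
b=blob(t,[50,100,50],[75,255,255],(387,220),100); print(b[0],onplane(c2,b[0],.132))
cv2.imwrite("pics/d.png",np.hstack([t,img])[:,:1024][::1,::1][:, :800] if 0 else cv2.resize(np.hstack([t,img]),(800,300))); print(arm.read_time_s())
```

```text
grip 0.03337982967740815 39.56378638744354 [-0.9405 -1.0408  5.9393] [0.4478 0.3174 0.1275]
up 0.03285681004639467 39.939159750938416 [-1.3463  0.5473 -2.7303]
lowered z 0.1275 nominal 0.1285 df 8.31
t 50.4583
grip 0.03297132691848649 39.44390952587128 [ 0.0809 -1.5584  5.2   ] [0.3581 0.3238 0.1274]
up 0.033087545276095344 40.03147602081299 [-1.8093 -0.1527 -4.3872]
lowered z 0.1305 nominal 0.1285 df -1.79
t 60.1917
orange (array([0.6131, 0.1124, 0.1629]), np.float64(0.0003105990344752825))
blue (array([ 0.6348, -0.0173,  0.1616]), np.float64(6.668057005532505e-05))
[393.808  228.6676] [ 0.4112 -0.3003  0.132 ]
62.9417
```

View pics/d.png

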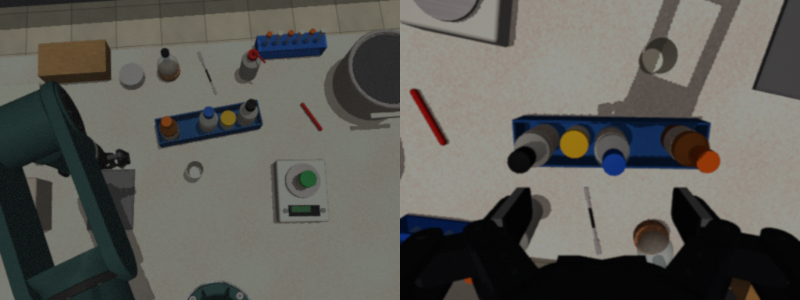

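The orange and blue caps are back within 1 mm of where they started. The jar is centred on the pan, and the yellow jar, black bottle and beaker look unmoved. Handing in.

```bash
python3 -c "
from plant import arm
arm.hold(.3);print(arm.job_done())"
```

```text
the job is handed in; nothing more can be done
None
```

The job is handed in, with no verdict shown: the green-lidded jar stands within about 3 mm of the pan's middle, and the orange and blue bottles are back upright within 1 mm of their starting places; the orange one was let go about 2 mm early, but well below the drop limit.

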